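Clear the scraper and hold the lock's cover over its screw holes

ROBOT

A 6-joint arm with a two-finger parallel gripper is mounted at the origin on the work surface. World frame = base frame: x ahead of the robot, y to its left, z up, the work surface at z = 0. Lengths are in m, angles in degrees, forces in N, time in s.
With the tool pointing down it reaches from about 0.425 to 0.95 m from the base axis. Payload 14.7 kg.
Tool frame: the origin (TCP) lies between the finger pads; the fingertips stand 14 mm ahead of it and the grasp point (between the pads) lies 5 mm behind it; z points along the fingers, y is the line along which they close (so a half turn about z gives the same grasp; the last joint's range is limited). The gripper opens to 85 mm and grips with 20 to 120 N. Pads are 22 mm wide; open, the fingers measure 114 mm over their backs; the gripper's body (76 mm by 85 mm) begins 54 mm behind the grasp point. The pads swing forward as they close: fully open they stand 13 mm farther back than shut.
Start: joints at [-73.774, 27.513, 91.461, -0, 61.026, -2.67], TCP at [0.211, -0.615, 0.245] pointing down, gripper open.
Joint ranges: [-157.49, 157.49], [-46.99, 117.5], [13.45, 153.17], [-89.5, 269.5], [5.16, 153.95], [-167.48, 167.48]. Speed limits (degrees/s): [108.29, 108.29, 136.94, 172.46, 172.46, 172.46].

INTERFACE

Orientations are given as a 3x3 rotation matrix whose columns are the frame's x, y, z axes.
In Python, from station import r gives the robot as it stands. The module is installed in compiled form; this text tells all that it offers.
- The arm moves only by the tool jog_arm, never from a script. Its argument "commands" is one flat list of numbers, 6 for each row, row after row: the shift along the tool's x, y, z in mm, then the turn, a rotation vector about the tool's x, y, z in degrees. In form: [dx, dy, dz, rx, ry, rz, dx, dy, dz, rx, ry, rz, ...]. A call has 1 to 20 rows; each row is the pose to reach, as a shift and turn from the pose commanded when the call began, along the tool's axes at that moment; what a row does not reach only later rows make up. A row lasts 1/8 s, in which the tool goes at most 62.5 mm and 10.7 degrees, less where a joint would pass 70% of its speed; a pose out of reach is approached as far as the arm can. A call with a gripper value outside its range is refused whole. "hand" is the gripper's target within -1 to 1 (shut at 1, half-way at 0, fully open at -1), set as the call begins (left out, the last holds). The fingers move at their own pace and stop on an object; the grip force is fixed at half the most. Time passes only in rows, so rows that repeat a pose let the fingers close. It gives the time, the measured TCP pose, the force, the opening and the grip force at its end, in the units of the state.
- r.read_state(): the state, without advancing time (a new reading comes with each control period).
- r.grab_frame(name): name is "scene" or "top" or "wrist"; returns (picture, depth): 384x512x3 uint8, blue, green, red; 384x512 float32, m along the optical axis (not along the pixel's ray), 0 where there is no reading.
- r.get_calibration(name): a dict with "intrinsics" (3x3 intrinsics, pixels), "eye" and "attitude" of the camera in the world; the wrist camera has in their place "T_tool_cam" (4x4, takes a point from camera to tool coordinates, whose origin is the TCP and whose axes are the flange's). Camera axes: x right, y up, looking along -z (the intrinsics and any distortion apply to the point x, -y, -z); pixel columns grow to the right and rows downward; lengths in m; the calibration is good to about 2 mm. The wrist camera is an equidistant fisheye: a pixel r from the principal point sees the ray r / f radians off the axis. A picture is of the moment at which its call begins: read the wrist's pose just before it. get_calibration takes no time and is no camera call.
- r.hand_in(): hands the job in; it is judged then, once.
The state is a dict: "t": time; "joint_positions": joint angles; "qvel": joint speeds; "tau": joint torques, N m; "tool_pos": TCP position; "eef_rot": TCP orientation; "ft_force": force on the tool from outside, world axes, zero at the start; "moment": the same for the moment, N m; "gripper_width": finger opening in m; "gripper_force": force on a finger pad.
Only numpy, scipy, OpenCV 4.12 (cv2) and the standard library are available. Lean on these libraries where they do the work, as an engineer would, in place of code of your own. Each camera call takes 0.05 s, during which the arm holds its last target. There are 200 camera calls.

TASK

The flat scraper still lies across the open lock case: first put it away, sliding its blade fully home into the slot of the wooden block with its handle on the rail, and let go of it. Then pick up the cover plate by its red thumb turn and hold it level, hovering about 15 mm above the lock case without resting on it, right way round and with its four holes lined up over the four threaded holes so that screws could be started. Finish while still holding the plate there; do not push the other things on the bench about or knock the plate hard against the case.

Things in the scene. Friction and masses are not known exactly. Their poses are not given: they have to be found in the camera images.
- scraper: flat scraper lying across the lock's rim on its handle, 120 g. Origin: centre of the handle's underside; x points to the blade, z up. Yellow handle 116 x 22 x 26 mm high (x = -58 to 58); steel blade 36 mm wide, 4 mm thick, x = 58 to 128, mid-plane 13 mm above the handle's underside. Balances at x = 12. Below its middle the case is hollow, 14 mm or more free below the rim
- scraper_tip (a point): middle of the blade's front edge, at x = 128, z = 13 mm in the scraper's frame
- holder: fixed wooden block with slot and rail. Origin: on the bench below the slot's mouth; x points level into the slot, z up. Dark block x = 0 to 95, 80 mm wide and high, a 14 mm sight groove along its top. Light rail before the mouth, x = -116 to 0, 14 mm wide, top at z = 40: a handle resting on it has its blade at slot height
- holder_mouth (a point): centre of the slot's mouth, x = 0, z = 53 mm in the holder's frame. The flat slot is 46 mm wide (y) and 12 mm high (z = 47 to 59), right through the block along x. Fully home, the handle's front end meets the block and the blade's tip is at x = 70
- lock: fixed open lock case, green, 90 (x) x 130 (y) mm, walls 4 mm, on a rubber foot 104 x 144 mm. Origin: on the bench below its centre; z up. Rim and tops of four brass posts at z = 34 mm. Threaded holes (black, 8 mm) in the posts at (x, y) = (32, 52), (-32, 52), (-20, -52), (20, -52) mm. A brass key cylinder lies inside at y = 45, the end with the wider pair
- lock_hole0 (a point): threaded hole at (32, 52), at the post's top
- lock_hole2 (a point): threaded hole at (-20, -52), at the post's top
- cover: loose aluminium cover plate of the lock, 90 (x) x 130 (y) x 4 mm, 210 to 400 g, flat on the bench. Origin: centre of its underside; z up. Four 11 mm holes at (32, 52), (-32, 52), (-20, -52), (20, -52) mm; fits when its origin and axes lie above the lock's. A brass disc, 6 mm high, at y = 45 marks the wide end
- cover_grip (a point): middle of the red thumb turn fixed on the plate's centre, 25 mm above the plate's underside. The thumb turn stands from z = 4 to 38 mm, is 14 mm thick (along x) and 40 mm long (along y): grip it across x
- cover_hole0 (a point): hole of the plate at (32, 52), at its underside
- cover_hole2 (a point): hole of the plate at (-20, -52), at its underside
- padlock: bystander, to be left alone: brass padlock lying flat, body 42 x 44 x 20 mm
- tin: bystander, to be left alone: round red polish tin, 72 mm across, 26 mm high
- screwdriver: bystander, to be left alone: screwdriver lying on the bench
- jar: bystander, to be left alone: amber glass jar with steel lid, 56 mm across, 75 mm high
- oil: bystander, to be left alone: blue oil bottle, 48 mm across, 130 mm high
- brush: bystander, to be left alone: shoe brush with wooden back, 55 x 160 x 42 mm
- tray: bystander, to be left alone: grey open tray, 140 x 90 x 30 mm
Mind the look-alikes: they are no part of the job. What is shaped like the scraper but blue is not meant. Leave any purple look-alike of the lock alone.

How it is judged:
By the outcome, as a careful person would: the job done as asked, in the order asked, and still so for the second after the job is handed in, while the arm keeps its last pose, push and grip.
It also fails if it takes over 61 s, if anything falls off the work surface, if the arm or the gripper's body presses on something with over 40 N, if the wrist force passes 120 N, or if a joint passes its speed limit or range.

## Working session

There is one attempt and no reset: what is moved stays moved. The work goes in short steps, Python scripts to look and compute and a tool call to move; the robot and the scene stay as the last step left them, time stands still between calls to the robot, and variables do not carry over. Pictures are saved under pics/ and viewed, at most 10 in all, crops included, and the job is handed in when it is done.

Besides the shell and the picture viewer there is one more tool, called after "Emit:" as a command line: name --argument value ..., lists and objects as JSON in quotes. jog_arm: Moves the arm, as the interface text tells. Its arguments: {"type":"object","properties":{"commands":{"type":"array"},"hand":{"type":"number"}},"required":["commands"]}

```bash
mkdir -p pics; cat > h.py <<'E'
import numpy as np, cv2
from station import r
def world(name,depth,cal):
    K=np.array(cal["intrinsics"]);h,w=depth.shape
    u,v=np.meshgrid(np.arange(w),np.arange(h))
    p=np.stack([(u-K[0,2])/K[0,0]*depth,-(v-K[1,2])/K[1,1]*depth,-depth],-1)
    return p@np.array(cal["attitude"]).T+np.array(cal["eye"])
def look(name):
    cal=r.get_calibration(name);im,d=r.grab_frame(name)
    return im,d,cal
E
python3 - <<'E'
from h import *
for n in("top","scene"):
    im,d,cal=look(n); cv2.imwrite(f"pics/{n}0.png",im); np.savez(f"{n}0.npz",im=im,d=d); print(n,cal)
print(r.get_calibration("wrist"))
print(r.read_state())
E
```

```text
top {'intrinsics': array([[461.22654805,   0.        , 251.88104181],
       [  0.        , 461.22654805, 190.38455477],
       [  0.        ,   0.        ,   1.        ]]), 'eye': array([ 0.45842589, -0.00531821,  1.53137626]), 'attitude': array([[ 0.02416799,  0.9964195 , -0.08101907],
       [-0.99969749,  0.02445827,  0.00259223],
       [ 0.00456454,  0.08093191,  0.99670918]])}
scene {'intrinsics': array([[481.96027703,   0.        , 254.78256624],
       [  0.        , 481.96027703, 189.98099728],
       [  0.        ,   0.        ,   1.        ]]), 'eye': array([ 1.47065056, -0.92095241,  0.94326897]), 'attitude': array([[ 0.70947811, -0.4049005 ,  0.5767984 ],
       [ 0.70445621,  0.38476606, -0.59640299],
       [ 0.01955143,  0.82946408,  0.55821777]])}
{'intrinsics': array([[297.31863964,   0.        , 261.64643156],
       [  0.        , 297.31863964, 193.02822567],
       [  0.        ,   0.        ,   1.        ]]), 'T_tool_cam': array([[-1.28491216e-03,  9.55127361e-01,  2.96192630e-01,
         7.53162868e-02],
       [ 9.99999109e-01,  1.12021870e-03,  7.25742186e-
[... 304 characters left out ...]
4,
        6.10264294e+01, -2.67155484e+00]), 'qvel': array([ 0.0928096 , -0.1791584 , -0.04189467, -0.02945905, -0.16099936,
        0.03057914]), 'tau': array([ 2.65021328e-03, -9.52257228e+01, -4.31042719e+01, -1.67288422e-04,
        5.10672646e-03,  2.55143107e-05]), 'tool_pos': array([ 0.21041772, -0.61462552,  0.24473541]), 'eef_rot': array([[ 9.46106453e-01,  3.23855667e-01, -2.96175435e-04],
       [ 3.23855796e-01, -9.46105864e-01,  1.05685735e-03],
       [ 6.20559256e-05, -1.09581769e-03, -9.99999398e-01]]), 'ft_force': array([-0.33031978,  1.09567659,  0.35041428]), 'moment': array([0.03000052, 0.00039841, 0.00509874]), 'gripper_force': 0.0, 'gripper_width': 0.08529438370230133}
```

View pics/top0.png

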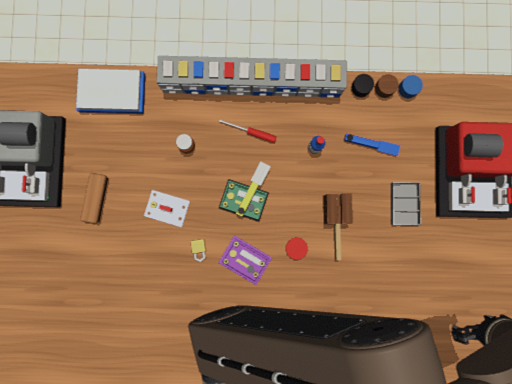

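View pics/scene0.png

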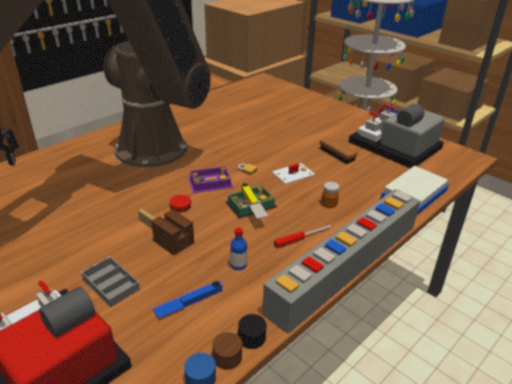

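The top view shows the scraper (yellow, ~255,190) on the green lock (244,200), the cover (167,208), and the holder (339,210) with its rail toward the robot (338,240). The blue scraper (372,145) and the purple lock (245,260) are decoys; the scene view agrees.

```bash
cat >> h.py <<'E'
def ray_pts(cal,uv,z,R=None,t=None):
    """pinhole: pixels onto plane z"""
    K=np.array(cal["intrinsics"]);uv=np.atleast_2d(uv).astype(float)
    d=np.stack([(uv[:,0]-K[0,2])/K[0,0],-(uv[:,1]-K[1,2])/K[1,1],-np.ones(len(uv))],-1)@np.array(cal["attitude"]).T
    e=np.array(cal["eye"]);return e+d*((np.asarray(z)-e[2])/d[:,2])[:,None]
def wrist_grab(fn=None):
    s=r.read_state();cal=r.get_calibration("wrist");im,d=r.grab_frame("wrist")
    T=np.eye(4);T[:3,:3]=s["eef_rot"];T[:3,3]=s["tool_pos"];T=T@np.array(cal["T_tool_cam"])
    if fn: cv2.imwrite(fn,im); np.savez(fn[:-4]+".npz",im=im,d=d,T=T,K=cal["intrinsics"])
    return im,d,T,np.array(cal["intrinsics"])
def wrist_rays(T,K,uv):
    uv=np.atleast_2d(uv).astype(float);x=(uv[:,0]-K[0,2])/K[0,0];y=(uv[:,1]-K[1,2])/K[1,1]
    th=np.hypot(x,y);s=np.where(th>1e-9,np.sin(th)/np.maximum(th,1e-9),1)
    return np.stack([x*s,-y*s,-np.cos(th)],-1)@T[:3,:3].T
def wrist_plane(T,K,uv,z):
    d=wrist_rays(T,K,uv);e=T[:3,3];return e+d*((np.asarray(z)-e[2])/d[:,2])[:,None]
def wrist_depth(T,K,uv,dep):
    uv=np.atleast_2d(uv);d=wrist_rays(T,K,uv);c=d@T[:3,2]*-1
    z=dep[uv[:,1].astype(int),uv[:,0].astype(int)];return T[:3,3]+d*(z/c)[:,None]
def comps(im,lo,hi,amin=15):
    m=cv2.inRange(cv2.cvtColor(im,cv2.COLOR_BGR2HSV),np.array(lo),np.array(hi))
    n,l,s,c=cv2.connectedComponentsWithStats(m)
    return [(s[i,4],c[i],l==i) for i in range(1,n) if s[i,4]>=amin]
E
python3 - <<'E'
from h import *
z=np.load("top0.npz");im,d=z["im"],z["d"];cal=r.get_calibration("top")
W=world("top",d,cal)
for nm,lo,hi in(("yellow",(23,150,120),(33,255,255)),("green",(50,80,30),(85,255,255)),("red",(0,180,100),(6,255,255)),("darkbrown",(3,60,20),(14,255,85))):
    for a,c,m in comps(im,lo,hi):
        if c[1]<130 or c[1]>300: continue
        p=W[m];print(nm,a,c.round(1),np.median(p,0).round(3), p[:,2].max().round(3))
for nm,uv in dict(blade=(260,172),cover=(158,212),rail=(338,250),railtop=(339,232),block=(334,210)).items(): print(nm,W[uv[1],uv[0]].round(3))
E
```

```text
green 330 [232.9 196.1] [0.559 0.052 0.01 ] 1.531
green 235 [256.4 205.8] [ 0.531 -0.028  0.009] 1.531
red 1772 [486.2 148.6] [ 0.698 -0.721  0.144] 1.531
red 208 [261.6 134.7] [ 0.767 -0.038  0.024] 1.531
red 33 [319.9 139.7] [ 0.733 -0.215  0.131] 0.134
red 31 [ 24.  183.4] [0.575 0.684 0.132] 0.142
red 31 [472.4 194.3] [ 0.577 -0.681  0.134] 0.14
red 56 [509.1 195.6] [ 0.575 -0.793  0.131] 0.141
red 26 [165.3 207.9] [0.516 0.269 0.038] 0.043
red 367 [296.3 248.4] [ 0.396 -0.157  0.026] 1.531
darkbrown 29 [ 64.3 130. ] [0.771 0.623 0.005] 0.033
darkbrown 41 [435.  148.7] [ 0.737 -0.617  0.01 ] 0.017
darkbrown 39 [188.9 149.9] [0.706 0.198 0.029] 1.531
darkbrown 21 [ 63.1 156. ] [0.682 0.622 0.004] 0.012
darkbrown 115 [102.3 199.4] [0.539 0.483 0.01 ] 0.037
darkbrown 17 [ 61. 192.] [0.561 0.624 0.004] 0.015
darkbrown 115 [460.3 210.5] [ 0.513 -0.67   0.024] 0.041
darkbrown 98 [324.9 208.9] [ 0.527 -0.245  0.05 ] 0.083
darkbrown 44 [340.8 206.4] [ 0.536 -0.291  0.078] 1.531
darkbrown 18 [391.  208.5] [ 0.533 -0.469  0.013] 0.017
darkbrown 60 [ 37.8 205.8] [0.512 0.682 0.029] 0.039
darkbrown 17 [226.1 210. ] [0.515 0.074 0.004] 0.01
darkbrown 16 [252.4 218.6] [ 0.488 -0.014  0.003] 0.014
blade [ 0.639 -0.034  0.047]
cover [0.503 0.299 0.006]
rail [ 0.394 -0.292  0.035]
railtop [ 0.452 -0.294  0.037]
block [ 0.521 -0.27   0.076]
```

Emit:
jog_arm --commands '[60,-45,-5,0,0,4,120,-90,-10,0,0,8,180,-136,-15,0,0,12,240,-181,-20,0,0,16,313,-236,-25,0,0,19,313,-236,-25,0,0,19,313,-236,-25,0,0,19,313,-236,-25,0,0,19,313,-236,-25,0,0,19,313,-236,-25,0,0,19]'

```text
t: 1.35
tool_pos: [0.4296, -0.2913, 0.2701]
eef_rot: [[1.0, -0.003, -0.0], [-0.003, -1.0, 0.0], [-0.0, -0.0, -1.0]]
ft_force: [-0.3, -0.9, 0.5]
gripper_width: 0.0856
gripper_force: 0.0
```

```bash
python3 - <<'E'
from h import *
print(r.read_state()["qvel"].round(1))
im,d,T,K=wrist_grab("pics/w1.png")
s=r.read_state();print(s["t"],s["tool_pos"],s["eef_rot"])
E
```

```text
[ 0.1 -0.1  0.   0.1  0.   0.1]
1.4 [ 0.42960245 -0.29123893  0.270134  ] [[ 9.99994312e-01 -3.35814427e-03 -3.14492026e-04]
 [-3.35812573e-03 -9.99994360e-01  5.94772026e-05]
 [-3.14689986e-04 -5.84207605e-05 -9.99999949e-01]]
```

View pics/w1.png

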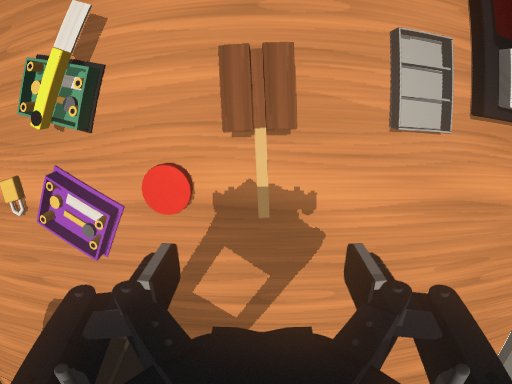

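The wrist view shows the block (front edge at row ~132, columns 222–296), the rail running down to (264,217), the green lock with the yellow scraper upper left, and the purple decoy below it. Next I measure the holder and get a first estimate of the lock and scraper.

```bash
cat >> h.py <<'E'
def wcloud(T,K,dep):
    h,w=dep.shape;u,v=np.meshgrid(np.arange(w),np.arange(h))
    return wrist_depth(T,K,np.stack([u.ravel(),v.ravel()],-1),dep).reshape(h,w,3)
def rect(mask,T,K,z):
    c=max(cv2.findContours(mask.astype(np.uint8),cv2.RETR_EXTERNAL,cv2.CHAIN_APPROX_NONE)[0],key=cv2.contourArea)[:,0]
    P=wrist_plane(T,K,c,z)[:,:2]*1000
    (cx,cy),(a,b),_=R=cv2.minAreaRect(P.astype(np.float32))
    return np.round([cx,cy,a,b],1),cv2.boxPoints(R).round(1)
def load(f):
    z=np.load(f);return z["im"],z["d"],z["T"],z["K"]
E
python3 - <<'E'
from h import *
im,d,T,K=load("pics/w1.npz");W=wcloud(T,K,d);Z=W[...,2]
hsv=cv2.cvtColor(im,cv2.COLOR_BGR2HSV)
print("table z",np.median(Z[150:200,330:380]), "tin",np.median(Z[180:195,160:175]))
near=(abs(W[...,0]-.48)<.16)&(abs(W[...,1]+.29)<.07)
b=near&(Z>.072)&(Z<.09);print("blocktop",Z[b].mean(),rect(b,T,K,.08))
rl=near&(Z>.03)&(Z<.05)&(abs(W[...,1]+.293)<.02)&(W[...,0]<.49);print("rail",np.median(Z[rl]),rect(rl,T,K,.04))
for x in np.arange(.38,.49,.015):
    q=rl&(abs(W[...,0]-x)<.006);p=W[q]; 
    if len(p): print(x.round(3),len(p),p[:,1].min().round(4),p[:,1].max().round(4),p[:,1].mean().round(4))
# groove: darker bottom lower depth
g=near&(Z>.05)&(Z<.076)&(abs(W[...,1]+.293)<.015)&(W[...,0]>.495);
for x in np.arange(.5,.59,.015):
    q=g&(abs(W[...,0]-x)<.006);p=W[q]
    if len(p): print("groove",x.round(3),len(p),p[:,1].mean().round(4),p[:,2].mean().round(3))
E
```

```text
table z 0.00027755554014424755 tin 0.026374106869892167
blocktop 0.08007791998665298 (array([ 522.9, -264.1,   95.2,   33.9]), array([[ 474.7, -248.8],
       [ 475.9, -282.7],
       [ 571. , -279.4],
       [ 569.9, -245.5]], dtype=float32))
rail 0.040484558295052125 (array([ 425.5, -290.4,  127. ,   14.9]), array([[ 361.7, -285.3],
       [ 362.3, -300.2],
       [ 489.2, -295.5],
       [ 488.7, -280.6]], dtype=float32))
0.38 97 -0.2991 -0.2863 -0.2927
0.395 101 -0.2991 -0.2852 -0.2918
0.41 104 -0.2978 -0.2853 -0.2916
0.425 116 -0.2978 -0.2842 -0.2908
0.44 110 -0.2966 -0.2831 -0.2903
0.455 117 -0.2966 -0.2832 -0.2899
0.47 115 -0.2955 -0.2822 -0.289
0.485 116 -0.2954 -0.2813 -0.2884
groove 0.5 8 -0.288 0.067
groove 0.515 7 -0.281 0.067
groove 0.53 8 -0.2819 0.071
groove 0.545 6 -0.2886 0.068
groove 0.56 4 -0.2788 0.066
groove 0.575 1 -0.2781 0.069
```

```bash
cat >> h.py <<'E'
def Rdown(deg):
    c,s=np.cos(np.radians(deg)),np.sin(np.radians(deg));return np.array([[c,s,0],[s,-c,0],[0,0,-1.]])
def go(p,yaw):
    from scipy.spatial.transform import Rotation as Ro
    s=r.read_state();R=np.array(s["eef_rot"])
    print("row:",(R.T@(np.array(p)-s["tool_pos"])*1000).round(1),Ro.from_matrix(R.T@Rdown(yaw)).as_rotvec(degrees=True).round(2),"t",s["t"])
E
python3 - <<'E'
from h import *
im,d,T,K=load("pics/w1.npz");W=wcloud(T,K,d)
for a,c,m in comps(im,(23,150,120),(33,255,255),300):
    print(a,c,np.median(W[m],0),rect(m&(W[...,2]>.05),T,K,.06))
p=lambda u,v:W[v,u].round(4)
print("blade",p(68,30),p(75,12))
m=cv2.inRange(cv2.cvtColor(im,cv2.COLOR_BGR2HSV),(50,60,20),(90,255,255))>0
m&=(W[...,2]>.028)&(W[...,2]<.04);print(rect(m,T,K,.034))
go((.53,.01,.27),-22)
E
```

```text
696 [46.8204023  80.10632184] [ 0.56059434 -0.00142932  0.05991531] (array([558.5,  -1.4,  22.3,  94. ]), array([[511.3,   9.1],
       [595.9, -32. ],
       [605.6, -11.9],
       [521.1,  29.2]], dtype=float32))
blade [ 0.6276 -0.0305  0.0473] [ 0.6512 -0.0424  0.0491]
(array([535.3, -23.7,  54.2,  90.7]), array([[483.6, -34.7],
       [569.4, -64.1],
       [587. , -12.8],
       [501.2,  16.6]], dtype=float32))
row: [ 9.940e+01 -3.016e+02  1.000e-01] [0.000e+00 2.000e-02 2.181e+01] t 1.4
```

Emit:
jog_arm --commands '[20,-60,0,0,0,5,40,-120,0,0,0,10,60,-180,0,0,0,15,80,-240,0,0,0,20,95,-290,0,0,0,25,100,-302,0,0,0,26,100,-302,0,0,0,26,100,-302,0,0,0,26,100,-302,0,0,0,26]'

```text
t: 2.52
tool_pos: [0.5306, 0.0104, 0.2703]
eef_rot: [[0.897, -0.441, -0.0], [-0.441, -0.897, -0.0], [-0.0, 0.0, -1.0]]
ft_force: [-0.3, -0.3, -0.9]
gripper_width: 0.0854
gripper_force: 0.0
```

```bash
python3 - <<'E'
from h import *
im,d,T,K=wrist_grab("pics/w2.png")
W=wcloud(T,K,d)
for a,c,m in comps(im,(23,150,120),(33,255,255),300):
    print(a,c,np.median(W[m],0),rect(m&(W[...,2]>.055),T,K,.06))
E
```

```text
1444 [258.31301939 141.55401662] [ 0.56093966 -0.00063616  0.06010308] (array([558.7,   1.1,  20.9,  93.6]), array([[512.1,  12.3],
       [596.1, -28.8],
       [605.3, -10. ],
       [521.2,  31. ]], dtype=float32))
```

View pics/w2.png

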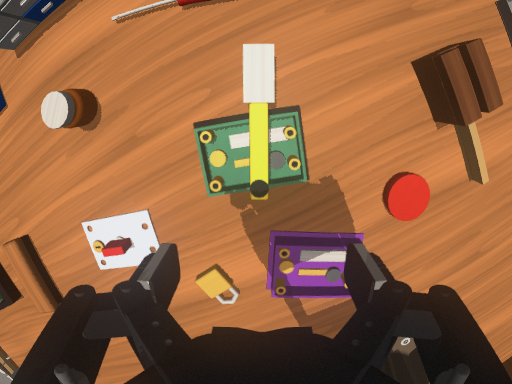

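The wrist view shows the scraper handle (258,100–195) pointing up with its blade at (258,45–100). On the lock the wide post pair is at left (207,137)/(215,185). The cover (120,240) also has its wide end (disc) at left. Grasping the scraper near its balance point.

Emit:
jog_arm --commands '[28,-4,40,0,0,0,28,-4,90,0,0,0,28,-4,140,0,0,0,28,-4,180,0,0,0,28,-4,205,0,0,0,28,-4,220,0,0,0,28,-4,223,0,0,0,28,-4,223,0,0,0]'

```text
t: 3.58
tool_pos: [0.5582, 0.0026, 0.048]
eef_rot: [[0.898, -0.44, 0.001], [-0.44, -0.898, -0.0], [0.001, -0.0, -1.0]]
ft_force: [-0.2, -0.7, 0.7]
gripper_width: 0.0855
gripper_force: 0.0
```

Emit:
jog_arm --commands '[0,0,0,0,0,0,0,0,0,0,0,0,0,0,0,0,0,0,0,0,0,0,0,0,0,0,0,0,0,0,0,0,0,0,0,0,0,0,0,0,0,0,0,0,0,0,0,0]' --hand 1

```text
t: 4.58
tool_pos: [0.5578, 0.0028, 0.0477]
eef_rot: [[0.898, -0.44, 0.0], [-0.44, -0.898, -0.0], [0.0, -0.0, -1.0]]
ft_force: [-1.4, 1.1, 7.3]
gripper_width: 0.0213
gripper_force: 58.3
```

Emit:
jog_arm --commands '[0,0,-15,0,0,0,0,0,-50,0,0,0,0,0,-90,0,0,0,0,0,-110,0,0,0,0,0,-110,0,0,0,0,0,-110,0,0,0]'

```text
t: 5.32
tool_pos: [0.5572, 0.0028, 0.1569]
eef_rot: [[0.898, -0.44, -0.001], [-0.44, -0.898, 0.0], [-0.001, 0.0, -1.0]]
ft_force: [-0.8, 0.1, -2.3]
gripper_width: 0.0209
gripper_force: 59.0
```

```bash
python3 - <<'E'
from h import *
s=r.read_state();print(s["ft_force"],s["moment"],s["gripper_width"])
im,d,T,K=wrist_grab("pics/w3.png");cv2.imwrite("pics/w3.png",im)
W=wcloud(T,K,d)
R=np.array(s["eef_rot"]);L=(W-s["tool_pos"])@R*1000   # tool coords
for a,c,m in comps(im,(23,150,120),(33,255,255),100):
    print(a,c,np.median(L[m],0).round(1))
# blade: light, tool z in -10..40, |y|<30, x>30
b=(L[...,0]>30)&(L[...,0]<140)&(abs(L[...,1])<40)&(L[...,2]<40)&(L[...,2]>-30)
q=L[b]
for x in range(30,140,10):
    k=q[abs(q[:,0]-x)<3]
    if len(k): print(x,len(k),k[:,1].min().round(1),k[:,1].max().round(1),np.median(k[:,1]).round(1),np.median(k[:,2]).round(1))
print(q[:,0].max())
E
```

```text
[-0.80473639  0.08843834 -2.29217692] [-0.02422877  0.03197125 -0.05036317] 0.02089237545957465
3950 [261.13113924 208.60860759] [ 32.6  -0.3 -12.3]
102 [209.45098039 205.18627451] [-18.8 -50.5 138.8]
30 337 -11.1 10.9 -0.3 -12.3
40 726 -11.2 10.7 -0.3 -12.3
50 1188 -18.0 18.2 -0.3 -2.2
60 1135 -18.2 18.0 -0.3 -1.3
70 1170 -18.3 17.8 -0.3 -1.3
80 1178 -18.1 17.7 -0.2 -1.3
90 1173 -18.1 18.0 -0.2 -1.3
100 1139 -18.2 18.1 -0.2 -1.3
110 1098 -18.1 18.1 -0.2 -1.2
120 439 -18.3 17.8 -0.2 -1.2
119.86652131541595
```

View pics/w3.png

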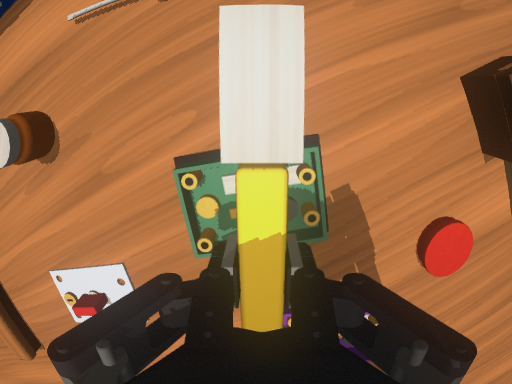

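The wrist view shows the scraper straight in the grip, with the blade edge at row 5 and the blade spanning columns 220–303. Measured: the tip is at tool x≈119.5 mm, the blade mid-plane 0.7 mm beyond the TCP and the underside 13.7 mm beyond it. Carrying it to the holder.

```bash
python3 - <<'E'
from h import *
go((.3415,-.2940,.15),2.2)
E
```

```text
row: [-63.  361.4   6.8] [ 1.00e-02  7.00e-02 -2.83e+01] t 5.375
```

Emit:
jog_arm --commands '[-4,20,0,0,0,-2,-11,60,0,0,0,-5,-18,105,0,0,0,-8,-26,150,0,0,0,-12,-34,195,0,0,0,-15,-42,240,0,0,0,-19,-50,285,0,0,0,-22,-56,325,0,0,0,-25,-61,350,3,0,0,-27.5,-63,361.4,6.8,0,0,-28.3,-63,361.4,6.8,0,0,-28.3,-63,361.4,6.8,0,0,-28.3]'

```text
t: 6.88
tool_pos: [0.3421, -0.2935, 0.1502]
eef_rot: [[0.999, 0.038, -0.001], [0.038, -0.999, 0.001], [-0.001, -0.001, -1.0]]
ft_force: [0.3, -0.8, -2.0]
gripper_width: 0.0214
gripper_force: 59.1
```

```bash
cat > chk.py <<'E'
from h import *
s=r.read_state();im,d,T,K=wrist_grab("w4.npz.png");W=wcloud(T,K,d)
a=np.array([np.cos(np.radians(2.2)),np.sin(np.radians(2.2)),0]);n=np.array([-a[1],a[0],0])
R=np.array(s["eef_rot"]);L=(W-s["tool_pos"])@R*1000
print(s["t"],s["tool_pos"],R[:,0])
q=L[(L[...,0]>60)&(L[...,0]<125)&(abs(L[...,1])<30)&(L[...,2]<10)&(L[...,2]>-30)]
k=q[(q[:,0]>75)&(q[:,0]<110)];print("blade y",k[:,1].min(),k[:,1].max(),"z",np.median(k[:,2]),"tip x",np.percentile(q[:,0],99.8))
Z=W[...,2];b=(Z>.075)&(Z<.085)&(W[...,0]>.45)&(W[...,0]<.6)&(W[...,1]<-.22)&(W[...,1]>-.36)&(L[...,0]>130)
P=W[b]*1000
for y in range(-325,-245,5):
    k=P[abs(P[:,1]-y)<2]
    if len(k): print(y,len(k),k[:,0].min().round(1),k[:,0].max().round(1))
for x in range(485,565,10):
    k=P[abs(P[:,0]-x)<4]
    if len(k):
        ys=np.sort(k[:,1]);g=np.diff(ys);i=g.argmax();print("x",x,ys[0].round(1),ys[-1].round(1),"gap",ys[i].round(1),ys[i+1].round(1))
E
python3 chk.py
```

```text
6.875 [ 0.34210221 -0.29351371  0.15015746] [ 9.99280211e-01  3.79303967e-02 -5.87960454e-04]
blade y -18.25960185465523 18.08557557301478 z -1.307525816452746 tip x 119.49718727789677
-325 120 477.9 492.6
-320 125 477.5 492.1
-315 59 478.0 491.5
-310 30 487.5 491.1
-305 30 487.1 490.9
-300 30 486.6 490.4
-295 15 486.7 490.5
-280 30 486.1 489.7
-275 31 485.7 489.8
-270 29 485.7 489.3
-265 34 484.7 489.7
-260 74 475.4 489.7
-255 127 474.9 489.7
-250 94 474.7 489.7
x 485 -328.8 -248.4 gap -295.5 -281.6
x 495 -328.4 -308.8 gap -312.1 -308.8
```

Emit:
jog_arm --commands '[0,0,30,0,0,0,0,0,65,0,0,0,0,0,85,0,0,0,0,0,94,0,0,0,0,0,94.5,0,0,0,0,0,94.5,0,0,0]'

```text
t: 7.68
tool_pos: [0.3425, -0.2942, 0.0566]
eef_rot: [[0.999, 0.039, 0.001], [0.039, -0.999, -0.001], [0.001, 0.001, -1.0]]
ft_force: [-0.1, -0.2, -1.1]
gripper_width: 0.0213
gripper_force: 59.1
```

Emit:
jog_arm --commands '[5,-0.2,0,0,0,0,13,-0.2,0,0,0,0,22,-0.2,0,0,0,0,32,-0.2,0,0,0,0,42,-0.2,0,0,0,0,52,-0.2,0,0,0,0,60,-0.2,0,0,0,0,60,-0.2,0,0,0,0]'

```text
t: 8.68
tool_pos: [0.4026, -0.2916, 0.056]
eef_rot: [[0.999, 0.039, 0.0], [0.039, -0.999, -0.0], [0.0, 0.0, -1.0]]
ft_force: [0.4, 0.2, -1.4]
gripper_width: 0.0212
gripper_force: 59.1
```

Emit:
jog_arm --commands '[8,0,0.5,0,0,0,15,0,1,0,0,0,20,0,1.5,0,0,0,23,0,2,0,0,0,24.5,0,2,0,0,0,25.5,0,2,0,0,0,25.5,0,2,0,0,0]'

```text
t: 9.55
tool_pos: [0.4272, -0.2904, 0.0539]
eef_rot: [[0.999, 0.038, -0.001], [0.038, -0.999, 0.0], [-0.001, -0.0, -1.0]]
ft_force: [-2.0, 0.1, -1.5]
gripper_width: 0.021
gripper_force: 59.1
```

Emit:
jog_arm --commands '[0.7,0,0,0,0,0,1.4,0,0.3,0,0,0,1.4,0,0.5,0,0,0]'

```text
t: 9.93
tool_pos: [0.4272, -0.2902, 0.0537]
eef_rot: [[0.999, 0.038, -0.002], [0.038, -0.999, 0.001], [-0.002, -0.001, -1.0]]
ft_force: [-17.3, -4.3, 17.7]
gripper_width: 0.0206
gripper_force: 61.6
```

Emit:
jog_arm --commands '[-0.8,0,-0.4,0,0,0,-0.8,0,-0.4,0,0,0]'

```text
t: 10.18
tool_pos: [0.4272, -0.2903, 0.0538]
eef_rot: [[0.999, 0.038, -0.001], [0.038, -0.999, 0.001], [-0.001, -0.001, -1.0]]
ft_force: [-7.9, -3.1, 0.9]
gripper_width: 0.021
gripper_force: 59.2
```

Emit:
jog_arm --commands '[0,0,0,0,0,0,0,0,0,0,0,0,0,0,0,0,0,0,0,0,0,0,0,0,0,0,0,0,0,0,0,0,0,0,0,0]' --hand -1

```text
t: 10.92
tool_pos: [0.4281, -0.2906, 0.0539]
eef_rot: [[0.999, 0.038, 0.0], [0.038, -0.999, -0.0], [0.0, 0.0, -1.0]]
ft_force: [-0.0, 0.1, 0.3]
gripper_width: 0.0854
gripper_force: 0.0
```

Emit:
jog_arm --commands '[0,0,-20,0,0,0,0,0,-60,0,0,0,0,0,-110,0,0,0,0,0,-160,0,0,0,0,0,-200,0,0,0,0,0,-216,0,0,0,0,0,-216,0,0,0,0,0,-216,0,0,0]'

```text
t: 11.92
tool_pos: [0.4275, -0.2901, 0.2684]
eef_rot: [[0.999, 0.038, -0.002], [0.038, -0.999, 0.001], [-0.002, -0.001, -1.0]]
ft_force: [-1.1, 0.1, 0.1]
gripper_width: 0.0851
gripper_force: 0.0
```

```bash
python3 - <<'E'
from h import *
im,d,T,K=wrist_grab("pics/w5.png");W=wcloud(T,K,d)
for a,c,m in comps(im,(23,150,120),(33,255,255),100):
    print(a,c,np.median(W[m],0).round(4),rect(m,T,K,.066))
top0=np.load("top0.npz")["im"]
go((.50,.20,.27),-20)
E
```

```text
1148 [262.03397213 157.29355401] [ 0.4424 -0.2895  0.0661] (array([ 440.5, -289.4,   71.8,   20.7]), array([[ 404.1, -280.6],
       [ 405.1, -301.4],
       [ 476.8, -298.2],
       [ 475.9, -277.5]], dtype=float32))
row: [  91.2 -486.9   -1.1] [-0.07  0.13 22.19] t 11.975
```

View pics/w5.png

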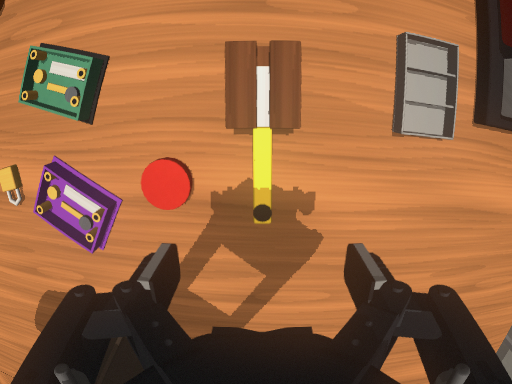

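The picture shows the scraper home: handle front against the block (row 128), blade visible in the sight groove (262,66–126). Now to the lock to measure it uncovered.

```bash
python3 - <<'E'
from h import *
go((.545,.015,.25),-19)
E
```

```text
row: [ 129.2 -300.3   18.6] [-0.07  0.13 21.19] t 11.975
```

Emit:
jog_arm --commands '[22,-50,0,0,0,4,47,-110,0,0,0,8,73,-170,0,0,0,12,99,-230,8,0,0,16,120,-280,15,0,0,20,129,-300,18,0,0,21.2,129,-300,18,0,0,21.2,129,-300,18,0,0,21.2,129,-300,18,0,0,21.2]'

```text
t: 13.1
tool_pos: [0.5452, 0.0132, 0.2518]
eef_rot: [[0.945, -0.327, -0.0], [-0.327, -0.945, -0.0], [-0.0, 0.0, -1.0]]
ft_force: [-0.4, -0.8, -0.3]
gripper_width: 0.0853
gripper_force: 0.0
```

```bash
python3 - <<'E'
from h import *
im,d,T,K=wrist_grab("pics/w6.png");W=wcloud(T,K,d);s=r.read_state();print(s["t"],s["tool_pos"])
near=(abs(W[...,0]-.548)<.1)&(abs(W[...,1]-.015)<.1)
Z=W[...,2]
m=near&(Z>.028)&(Z<.04)
print("rim",np.median(Z[m]),rect(m,T,K,.034))
# holes: dark blobs inside brass rings
hsv=cv2.cvtColor(im,cv2.COLOR_BGR2HSV)
br=cv2.inRange(hsv,(15,90,70),(32,255,255))*near.astype(np.uint8)
n,l,st,c=cv2.connectedComponentsWithStats(br)
for i in range(1,n):
    if st[i,4]>20: print("brass",st[i],c[i].round(1),wrist_plane(T,K,c[i],.034).round(4))
ys,xs=np.where(near);x0,x1,y0,y1=xs.min(),xs.max(),ys.min(),ys.max();print(x0,y0)
cv2.imwrite("pics/w6c.png",cv2.resize(im[y0:y1,x0:x1],None,fx=3,fy=3)[:600,:800])
E
```

```text
13.15 [0.54526828 0.01318019 0.25187744]
rim 0.03413605602148767 (array([547.3,  17.2, 130.9,  91.4]), array([[484.4, -31.9],
       [571.8, -58.8],
       [610.3,  66.3],
       [522.9,  93.2]], dtype=float32))
brass [206 135  16  14 152] [213.6 141. ] [[0.5939 0.0561 0.034 ]]
brass [294 141  15  15 143] [300.6 147.7] [[ 0.5526 -0.0382  0.034 ]]
brass [214 156  18  19 265] [222.4 164.7] [[0.5635 0.0563 0.034 ]]
brass [239 168  36   9 294] [256.1 172. ] [[0.5417 0.0213 0.034 ]]
brass [294 171  14  17 158] [300.3 179.2] [[ 0.5159 -0.0263  0.034 ]]
brass [210 183  15  18 189] [217.5 191.6] [[0.5343 0.0742 0.034 ]]
brass [275 198  38   5  40] [294.4 201.4] [[ 0.4912 -0.0111  0.034 ]]
brass [207 202  60   3  62] [235.5 203.5] [[0.5125 0.0586 0.034 ]]
0 1
```

View pics/w6c.png

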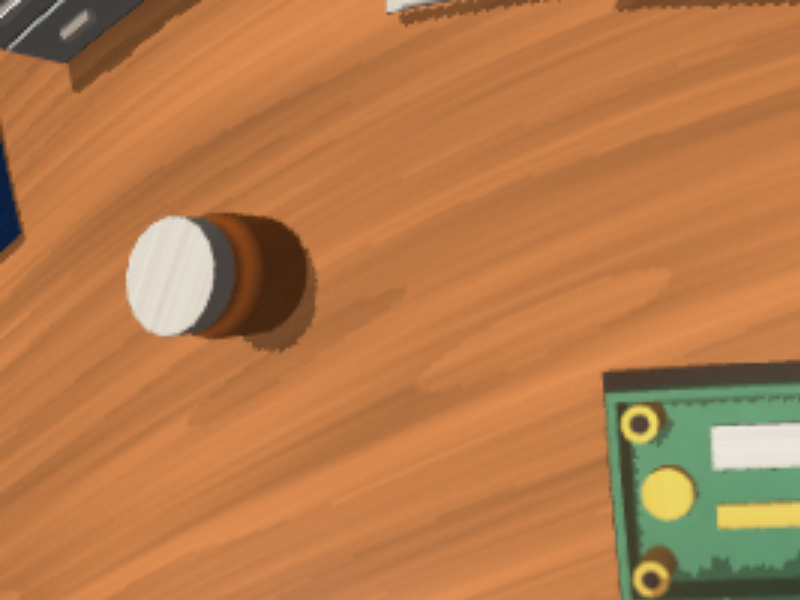

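The crop shows the lock's wide-end brass posts with black holes (crop 640,424 and 651,579) and the cylinder between them. Fitting the four post tops.

```bash
cat >> h.py <<'E'
def fit2(model,meas):
    A=np.zeros((8,4));b=np.array(meas).ravel()
    for i,(x,y) in enumerate(model): A[2*i]=[x,-y,1,0];A[2*i+1]=[y,x,0,1]
    p=np.linalg.lstsq(A,b,rcond=None)[0]
    return np.hypot(p[0],p[1]),np.degrees(np.arctan2(p[1],p[0])),p[2:],(A@p-b).reshape(-1,2)
HOLES=[(32,52),(-32,52),(-20,-52),(20,-52)]
E
python3 - <<'E'
from h import *
im,d,T,K=load("pics/w6.npz");W=wcloud(T,K,d)
hsv=cv2.cvtColor(im,cv2.COLOR_BGR2HSV);g=cv2.cvtColor(im,cv2.COLOR_BGR2GRAY)
out=[]
for c in[(213.6,141),(217.5,191.6),(300.3,179.2),(300.6,147.7)]:
    x0,y0=int(c[0])-11,int(c[1])-11
    sub=np.zeros(g.shape,np.uint8);sub[y0:y0+23,x0:x0+23]=cv2.inRange(hsv,(20,90,130),(32,255,255))[y0:y0+23,x0:x0+23]
    sub[abs(W[...,2]-.034)>.003]=0
    k=cv2.findContours(sub,cv2.RETR_EXTERNAL,cv2.CHAIN_APPROX_NONE)[0];k=max(k,key=cv2.contourArea)
    P=wrist_plane(T,K,k[:,0],.034)[:,:2]*1000
    (cx,cy),rad=cv2.minEnclosingCircle(P.astype(np.float32));e=cv2.fitEllipse(P.astype(np.float32))
    print(np.round([cx,cy,rad],1),np.round(e[0],1),np.round(e[1],1));out.append(e[0])
print(fit2(HOLES,out))
go((.516-.02,.269,.25),-17)
E
```

```text
[593.6  57.2   7.6] [593.5  57.2] [13.6 14.8]
[532.5  75.8   7.4] [532.6  76. ] [11.8 13.3]
[513.3 -27.1   7.8] [513.  -26.9] [13.6 15. ]
[551.3 -38.7   7.8] [551.5 -38.2] [13.6 14.7]
(np.float64(0.9985501376472269), np.float64(-17.19425841567049), array([547.65324402,  17.04997158]), array([[ 0.00818963, -0.01653247],
       [-0.11923255,  0.05818633],
       [ 0.26575925,  0.20810961],
       [-0.15471633, -0.24976347]]))
row: [-130.2 -225.7    1.9] [ 0.01  0.01 -2.07] t 13.15
```

Emit:
jog_arm --commands '[-20,-35,0,0,0,-1,-50,-90,0,0,0,-2,-80,-140,0,0,0,-2,-105,-190,0,0,0,-2,-113,-230,0,0,0,-2,-113,-231,2,0,0,-2,-113,-231,2,0,0,-2,-113,-231,2,0,0,-2]'

```text
t: 14.15
tool_pos: [0.514, 0.2681, 0.2499]
eef_rot: [[0.956, -0.294, -0.0], [-0.294, -0.956, -0.0], [-0.0, 0.0, -1.0]]
ft_force: [-0.2, 0.6, 0.5]
gripper_width: 0.0852
gripper_force: 0.0
```

```bash
python3 - <<'E'
from h import *
im,d,T,K=wrist_grab("pics/w7.png");W=wcloud(T,K,d);s=r.read_state();print(s["t"],s["tool_pos"],s["eef_rot"][:,0])
near=(abs(W[...,0]-.516)<.1)&(abs(W[...,1]-.269)<.1);Z=W[...,2]
hsv=cv2.cvtColor(im,cv2.COLOR_BGR2HSV)
m=near&(hsv[...,1]<60)&(hsv[...,2]>90)&(Z<.012)
k=max(cv2.findContours(m.astype(np.uint8),cv2.RETR_EXTERNAL,cv2.CHAIN_APPROX_NONE)[0],key=cv2.contourArea)
print("plate",np.median(Z[m]),rect(m,T,K,.004))
rm=near&(((hsv[...,0]<7)|(hsv[...,0]>174))&(hsv[...,1]>140))&(Z>.034)
print("red",np.median(Z[rm]),rect(rm,T,K,.038))
cs,h=cv2.findContours(m.astype(np.uint8),cv2.RETR_CCOMP,cv2.CHAIN_APPROX_NONE)
for c in cs:
    if len(c)>5 and len(c)<80:
        P=wrist_plane(T,K,c[:,0],.004)[:,:2].astype(np.float32)*1000
        if len(P)>5: e=cv2.fitEllipse(P);print("hole",c[:,0].mean(0).round(1),np.round(e[0],1),np.round(e[1],1))
br=near&(cv2.inRange(hsv,(18,90,110),(32,255,255))>0)&(Z<.02);print("brass",W[br].mean(0)*1000, br.sum())
b=cv2.boundingRect(k);print(b);x,y,w,h=b
cv2.imwrite("pics/w7c.png",cv2.resize(im[y-10:y+h+10,x-10:x+w+10],None,fx=4,fy=4)[:600,:800])
E
```

```text
14.2 [0.51402525 0.26814033 0.25000976] [ 9.55854200e-01 -2.93841365e-01 -2.71332317e-05]
plate 0.0042692505809048265 (array([514.1, 270.8, 130.8,  90.8]), array([[453. , 219.7],
       [540.6, 195.8],
       [575.1, 321.9],
       [487.5, 345.9]], dtype=float32))
red 0.03821958958433935 (array([515.2, 270.8,  37.6,  12. ]), array([[503.9, 254.7],
       [515.4, 251.1],
       [526.4, 287. ],
       [514.9, 290.6]], dtype=float32))
hole [221. 188.] [497.4 329.2] [11.4 11.6]
hole [299.5 176.5] [481.7 226.1] [11.4 11.9]
hole [224.4 165. ] [525.4 315. ] [22.9 23.8]
hole [299.5 146.5] [519.9 215.6] [11.7 11.8]
hole [217.8 139.7] [559.1 312.3] [11.5 12. ]
brass [526.61755133 313.60666482  10.03524506] 195
(207, 127, 104, 72)
```

View pics/w7c.png

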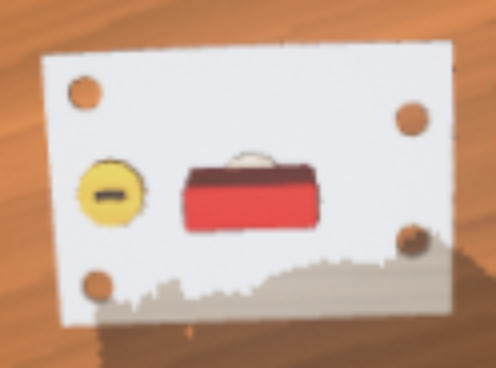

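The crop shows the plate squarely, with the wide hole pair (85,92)/(97,286) and the disc at left and the red thumb turn in the centre. The cover measures at (514.4, 270.8) mm, yaw −15.3°. I'll turn the tool 90° and go down to grip across x.

Emit:
jog_arm --commands '[0,-2.7,10,0,0,-9,0,-2.7,20,0,0,-18,0,-2.7,30,0,0,-27,0,-2.7,40,0,0,-36,0,-2.7,50,0,0,-45,0,-2.7,60,0,0,-54,0,-2.7,70,0,0,-63,0,-2.7,80,0,0,-72,0,-2.7,90,0,0,-81,0,-2.7,100,0,0,-88,-0.4,-2.7,100,0,0,-91.8,-0.4,-2.7,100,0,0,-91.8,-0.4,-2.7,100,0,0,-91.8]'

```text
t: 15.82
tool_pos: [0.5146, 0.2717, 0.1502]
eef_rot: [[0.264, 0.964, 0.0], [0.964, -0.264, 0.0], [0.0, 0.0, -1.0]]
ft_force: [-0.2, -0.2, 0.2]
gripper_width: 0.0855
gripper_force: 0.0
```

```bash
python3 - <<'E'
from h import *
im,d,T,K=wrist_grab("pics/w8.png");W=wcloud(T,K,d);s=r.read_state();print(s["t"],s["tool_pos"],s["joint_positions"].round(1))
near=(abs(W[...,0]-.516)<.1)&(abs(W[...,1]-.269)<.1);Z=W[...,2]
hsv=cv2.cvtColor(im,cv2.COLOR_BGR2HSV)
rm=near&(((hsv[...,0]<7)|(hsv[...,0]>174))&(hsv[...,1]>140))&(Z>.034)
print("red",np.median(Z[rm]),rect(rm,T,K,.038))
go((.5147,.2708,.021),74.7)
E
```

```text
15.875 [0.51452508 0.27179458 0.15015304] [ 24.9  28.6 105.8  -0.   45.7  40.2]
red 0.03825053278782556 (array([514.4, 271.4,  37.4,  11.8]), array([[503.8, 254.9],
       [515.1, 251.7],
       [525.1, 287.8],
       [513.7, 291. ]], dtype=float32))
row: [ -0.9   0.4 129.2] [ 0.02 -0.01 -0.01] t 15.875
```

Emit:
jog_arm --commands '[-0.6,0,35,0,0,0,-0.6,0,75,0,0,0,-0.6,0,105,0,0,0,-0.6,0,122,0,0,0,-0.6,0,128.5,0,0,0,-0.6,0,128.5,0,0,0,-0.6,0,128.5,0,0,0]'

```text
t: 16.75
tool_pos: [0.5148, 0.2718, 0.0224]
eef_rot: [[0.262, 0.965, 0.001], [0.965, -0.262, 0.001], [0.001, 0.001, -1.0]]
ft_force: [-0.7, 0.2, -0.4]
gripper_width: 0.0852
gripper_force: 0.0
```

Emit:
jog_arm --commands '[0,0,0,0,0,0,0,0,0,0,0,0,0,0,0,0,0,0,0,0,0,0,0,0,0,0,0,0,0,0,0,0,0,0,0,0,0,0,0,0,0,0,0,0,0,0,0,0]' --hand 1

```text
t: 17.75
tool_pos: [0.5142, 0.2716, 0.0216]
eef_rot: [[0.262, 0.965, 0.0], [0.965, -0.262, 0.0], [0.0, 0.0, -1.0]]
ft_force: [-0.9, -0.6, 5.3]
gripper_width: 0.013
gripper_force: 59.4
```

Emit:
jog_arm --commands '[0,0,-8,0,0,0,0,0,-25,0,0,0,0,0,-50,0,0,0,0,0,-80,0,0,0,0,0,-100,0,0,0,0,0,-110,0,0,0,0,0,-110,0,0,0,0,0,-110,0,0,0]'

```text
t: 18.75
tool_pos: [0.5138, 0.2713, 0.1308]
eef_rot: [[0.262, 0.965, -0.001], [0.965, -0.262, -0.0], [-0.001, -0.001, -1.0]]
ft_force: [-0.2, 0.6, -2.3]
gripper_width: 0.0135
gripper_force: 58.5
```

```bash
cat > held.py <<'E'
from h import *
im,d,T,K=wrist_grab("pics/held.png");W=wcloud(T,K,d);s=r.read_state();print(s["t"],s["tool_pos"],s["ft_force"])
R=np.array(s["eef_rot"]);L=(W-s["tool_pos"])@R*1000
hsv=cv2.cvtColor(im,cv2.COLOR_BGR2HSV)
m=(hsv[...,1]<60)&(hsv[...,2]>90)&(abs(L[...,0])<80)&(abs(L[...,1])<60)&(abs(L[...,2]-16)<12)
P=L[m];A=np.c_[P[:,:2],np.ones(len(P))];c=np.linalg.lstsq(A,P[:,2],rcond=None)[0]
print("top plane slope deg",np.degrees(c[:2]).round(2),"z at centre",c[2].round(2),"n",len(P))
print("x",P[:,0].min(),P[:,0].max(),"y",P[:,1].min(),P[:,1].max())
cs,_=cv2.findContours(m.astype(np.uint8),cv2.RETR_CCOMP,cv2.CHAIN_APPROX_NONE)
for q in cs:
    q=q[:,0]
    if 12<len(q)<200:
        D=wrist_rays(T,K,q)@R;o=(T[:3,3]-s["tool_pos"])@R*1000
        k=(c[2]+c[0]*o[0]+c[1]*o[1]-o[2])/(D[:,2]-c[0]*D[:,0]-c[1]*D[:,1]);X=o+D*k[:,None]
        e=cv2.fitEllipse(X[:,:2].astype(np.float32));print("hole",q.mean(0).round(0),np.round(e[0],1),np.round(e[1],1))
E
python3 held.py
```

```text
18.8 [0.51366507 0.27130504 0.1306444 ] [-0.20570113  0.64276543 -2.31538644]
top plane slope deg [0.09 0.06] z at centre 17.23 n 19740
x -65.31975942356384 64.48733664096734 y -45.41770097836983 45.279814874711974
hole [262. 319.] [-54.6  -0.3] [20.3 29.2]
hole [261. 168.] [43.5 -0.2] [22.6 23.1]
hole [324. 152.] [51.8 31.4] [10.5 11.2]
hole [199. 152.] [ 51.9 -31.7] [10.3 11.3]
```

View pics/held.png

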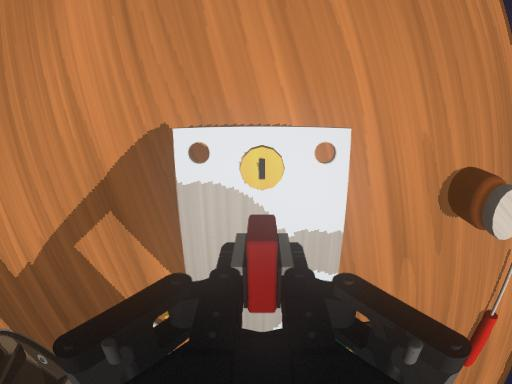

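The plate hangs level (slopes <0.1°) and centred in the grip. Its wide-end holes are at (199,152) and (324,152), the disc at (262,168). Carrying it over the lock.

```bash
python3 - <<'E'
from h import *
go((.5477,.0173,.130),72.85)
E
```

```text
row: [-236.2   99.5    0.7] [-0.06  0.05  1.95] t 18.8
```

Emit:
jog_arm --commands '[-12,5,0,0,0,0,-36,15,0,0,0,0,-66,28,0,0,0,0.5,-96,41,0,0,0,0.8,-126,54,0,0,0,1,-156,67,0,0,0,1.3,-186,79,0,0,0,1.6,-212,90,0,0,0,1.8,-228,96.5,0,0,0,1.9,-236.2,99.5,0,0,0,1.9,-236.2,99.5,0,0,0,1.9,-236.2,99.5,0,0,0,1.9]'

```text
t: 20.3
tool_pos: [0.5481, 0.0181, 0.1314]
eef_rot: [[0.294, 0.956, -0.0], [0.956, -0.294, 0.0], [0.0, -0.0, -1.0]]
ft_force: [-0.2, 0.7, -2.0]
gripper_width: 0.013
gripper_force: 58.5
```

```bash
python3 held.py;python3 - <<'E'
from h import *
go((.5477,.0173,.0703),72.85)
E
```

```text
20.35 [0.54808502 0.01819014 0.13137892] [-0.03198069 -0.18664845 -1.61175639]
top plane slope deg [0.1  0.07] z at centre 17.34 n 19915
x -65.33533974622702 64.60057758410805 y -45.4798857657968 45.35389657851945
hole [262. 319.] [-54.6  -0.3] [20.5 29.1]
hole [262. 169.] [42.6 -0.1] [ 2.6 11. ]
hole [262. 167.] [43.5 -0.2] [22.5 23.1]
hole [324. 152.] [51.7 31.4] [10.5 11.2]
hole [199. 152.] [ 51.8 -31.8] [10.3 11.1]
row: [-1.  -0.1 61.1] [-0.01 -0.    0.09] t 20.35
```

Emit:
jog_arm --commands '[-0.4,0,8,0,0,0,-0.4,0,22,0,0,0,-0.4,0,36,0,0,0,-0.4,0,48,0,0,0,-0.4,0,56,0,0,0,-0.4,0,60,0,0,0,-0.4,0,60.5,0,0,0,-0.4,0,60.5,0,0,0]'

```text
t: 21.35
tool_pos: [0.5483, 0.0171, 0.0712]
eef_rot: [[0.294, 0.956, 0.001], [0.956, -0.294, -0.0], [0.0, 0.001, -1.0]]
ft_force: [1.0, -0.0, -2.3]
gripper_width: 0.013
gripper_force: 58.5
```

```bash
python3 held.py; python3 - <<'E'
from h import *
im=cv2.imread("pics/held.png");cv2.imwrite("pics/holes.png",cv2.resize(im[125:185,170:355],None,fx=4,fy=4,interpolation=cv2.INTER_CUBIC))
P=[r.read_state()["tool_pos"] for _ in range(5)];print(np.array(P).round(4))
go((.5477,.0173,.0703),72.85)
z=np.load("pics/held.npz");d=z["d"];W=wcloud(z["T"],z["K"],d)
# predicted lock holes in image vs plate holes: project lock hole via nearest pixel on z=.034
v,u=np.mgrid[125:185,170:355];Q=wrist_plane(z["T"],z["K"],np.stack([u.ravel(),v.ravel()],-1),.034)[:,:2]*1000
R=Rdown(72.85)
for hx in(32,-32):
    c=np.array([547.6,17.1])+52*R[:2,0]+hx*R[:2,1];i=np.hypot(*(Q-c).T).argmin();print("pred lock hole px",u.ravel()[i],v.ravel()[i])
E
```

```text
21.4 [0.54836748 0.01711705 0.0712694 ] [ 0.93725086  0.20577417 -3.16117476]
top plane slope deg [0.11 0.09] z at centre 17.4 n 19974
x -65.94979898837869 64.65497689920929 y -45.54753807273633 45.09274513156964
hole [262. 319.] [-54.6  -0.3] [20.5 29.1]
hole [262. 169.] [42.9 -0.2] [ 2.7 12.3]
hole [262. 167.] [43.5 -0.3] [22.5 23.1]
hole [324. 152.] [51.7 31.2] [10.2 11. ]
hole [199. 152.] [ 51.8 -31.8] [10.2 11.3]
[[0.5484 0.0171 0.0713]
 [0.5484 0.0171 0.0713]
 [0.5484 0.0171 0.0713]
 [0.5484 0.0171 0.0713]
 [0.5484 0.0171 0.0713]]
row: [-0.  -0.7  1. ] [ 0.04 -0.01  0.05] t 21.4
pred lock hole px 317 146
pred lock hole px 205 146
```

View pics/holes.png

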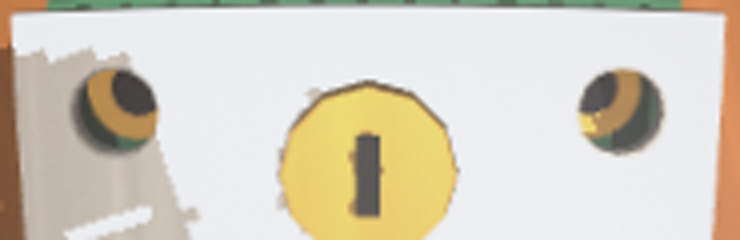

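Through the plate's wide-end holes, the black threaded holes show at px (204,147) and (319,148). They sit symmetrically and within about 1 px of the predicted (205,146)/(317,146), so the plate is aligned. One small trim, then hand in.

Emit:
jog_arm --commands '[0,-0.3,0.5,0,0,0,0,-0.3,0.5,0,0,0,0,-0.3,0.5,0,0,0,0,-0.3,0.5,0,0,0]'

```text
t: 21.9
tool_pos: [0.5478, 0.0172, 0.0704]
eef_rot: [[0.294, 0.956, 0.0], [0.956, -0.294, -0.0], [0.0, 0.0, -1.0]]
ft_force: [-0.6, 0.9, -2.4]
gripper_width: 0.0129
gripper_force: 58.5
```

```bash
python3 -c "
from h import *
s=r.read_state();print(s['t'],s['tool_pos'],s['ft_force'],s['gripper_width']);print(r.hand_in())"
```

```text
21.9 [0.54784077 0.01719914 0.07043162] [-0.6090206   0.88744366 -2.39860738] 0.012870309686308118
the job is handed in; nothing more can be done
None
```

The job is handed in at 21.9 s: the scraper is fully home in the block and released, and the cover plate is held level about 15 mm above the lock, right way round, its holes lined up to within about 1 mm by the last camera check.

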